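# Pack a music-box craft kit, leaving the wrong parts

## Robot

A 6-joint arm with a two-finger parallel gripper is mounted at the origin on the work surface. World frame = base frame: x ahead of the robot, y to its left, z up, the work surface at z = 0. Lengths are in m, angles in rad, forces in N, time in s.
With the tool pointing down it reaches from about 0.4 to 0.825 m from the base axis. Payload 7 kg.
Tool frame: the origin (TCP) lies on the centre line of the jaws, within the pads' length; the fingertips stand 14 mm ahead of it and the grasp point (between the pads) lies 5 mm behind it; z points along the fingers, y is the line along which they close (so a half turn about z gives the same grasp; the last joint's range is limited). The gripper opens to 88 mm and grips with 3 to 60 N. Pads are 19 mm wide; open, the fingers measure 130 mm over their backs; the gripper's body (78 mm by 193 mm) begins 47 mm behind the grasp point.
Start: joints at [-0.96, 0.359, 0.012, 0, -1.224, -0.288], TCP at [0.214, -0.64, 0.241] pointing down, gripper open.
Joint ranges: [-3.07, 3.07], [-1.43, 2.12], [-1.02, 1.25], [-3.03, 1.67], [-3.05, -0], [-3.03, 3.03]. Speed limits (rad/s): [2.39, 2.39, 3.01, 3.14, 3.14, 3.14].

## Interface

Orientations are given as [roll, pitch, yaw] about the fixed x, y, z axes, in that order (R = Rz(yaw) Ry(pitch) Rx(roll)).
In Python, from station import arm gives the robot as it stands.
- The arm moves only by the tool move_arm, never from a script. Its argument "rows" is a list of rows, each an object with "translation": the shift along the tool's x, y, z in cm, a list of three; "rot": the turn, a rotation vector about the tool's x, y, z in degrees, a list of three; "hand": the closure, from 0 (fully open) to 1 (shut). A call has 1 to 8 rows; each row is the pose to reach, as a shift and turn from the pose commanded when the call began, along the tool's axes at that moment; what a row does not reach only later rows make up. A row lasts 1/12 s, in which the tool goes at most 41.7 mm and 7.16 degrees, less where a joint would pass 70% of its speed; a pose out of reach is approached as far as the arm can. A call with a gripper value outside its range is refused whole. The fingers move at their own pace and stop on an object; "squeeze" is the grip in N (left out, the last holds). Time passes only in rows, so rows that repeat a pose let the fingers close. It gives the time, the measured TCP pose, the force, the opening and the grip force at its end, in the units of the state.
- arm.get_state(): the state, without advancing time (a new reading comes with each control period).
- arm.grab_frame(name): name is "scene" or "top"; returns (picture, depth): 384x512x3 uint8, red, green, blue; 384x512 float32, m along the optical axis (not along the pixel's ray), 0 where there is no reading.
- arm.camera_params(name): a dict with "vfov" (degrees; the focal length in pixels is half the picture's height over the tangent of half this angle, whatever the lens; pixels are square), "cx", "cy" (the principal point, pixels), "position" and "orientation" of the camera in the world. Camera axes: x right, y down, z forward; pixel columns grow to the right and rows downward; lengths in m; the calibration is good to about 2 mm. A picture is of the moment at which its call begins. camera_params takes no time and is no camera call.
- arm.job_done(): hands the job in; it is judged then, once.
Trained networks look in the newest picture that a camera, given by its name, has taken for a name from the list of things; names that differ only in an ending like _2 or _b are one class to them, and where a whole thing is asked for, a point or a joint stands for the part that bears it (a point fixed in the world has none). Each returns a list of dicts, best first, with "p" (0 to 1); they miss things now and then, are a little off and sometimes report something else, mostly with a low value. They report only what shows in the picture. A call takes as long as a camera call. They do not tell look-alikes from the thing itself.
- arm.search_frame(label, camera): "point" ([x, y, z] in m, in the coordinates of the camera as it stood for that picture, good to about 4 mm: the middle of the surface that is visible of it).
- arm.pinpoint(label, camera): "point" ([x, y, z] in m, in the coordinates of the camera as it stood for that picture, good to about 4 mm: a listed point, or the origin of a listed thing).
The state is a dict: "t": time; "q": joint angles; "qd": joint speeds; "joint_efforts": joint torques, N m; "eef_pos": TCP position; "ee_rot": TCP orientation; "force": force on the tool from outside, world axes, zero at the start; "moment": the same for the moment, N m; "width": finger opening in m; "gripper_force": force on a finger pad.
Only numpy, scipy, OpenCV 4.12 (cv2) and the standard library are available. Lean on these libraries where they do the work, as an engineer would, in place of code of your own. Each camera call takes 0.05 s, during which the arm holds its last target. There are 200 camera calls.

## Task

Pack the music-box kit into the wooden tray: the box with the crank goes in the large oblong compartment, the toothed wheel in the large square one, the long rail in the long narrow one and the square post in the small square one, each standing upright as it does now and flat on the compartment's floor. Leave the look-alikes (the box without a crank, the smooth wheel, the short rail and the round post) where they are.

Things in the scene. Friction and masses are not known exactly. Their poses are not given: they have to be found in the camera images.
- tray: Fixed tray, wooden walls, grey floor, 192 (x) by 148 (y) mm. Floor top 4 mm above the table; walls and dividers 4 mm thick, top at 14 mm. Origin: centre of the underside, z up. Four compartments, centre (x, y) in the tray frame and clear x, y size in mm: large oblong (-42, 30) 100 x 80; large square (52, 30) 80 x 80; long narrow (-30, -42) 124 x 56; small square (64, -42) 56 x 56.
- crank_box: Plywood music box, 60 (x) by 42 (y) by 30 mm high, WITH a dark steel crank on its lid: a shaft at the centre, a 9 mm wide arm pointing along +x and a small black knob, up to 54 mm high in all. About 90 g. Grip across the 42 mm. Origin: centre of the underside; z up.
- toothed_wheel: Plywood gear wheel with ten square TEETH, 50 mm across the teeth, 10 mm thick, lying flat, with a round hub on top, 18 mm in diameter, reaching to 34 mm height: grip the hub. About 25 g. Origin: centre of the underside; z up.
- long_rail: LONG plywood rail, 96 mm (x) including a small 6 mm tenon at each end, 18 mm wide (y), 32 mm high. About 40 g. Grip across the 18 mm. Origin: centre of the underside; z up.
- square_post: Upright SQUARE plywood post, 28 by 28 mm, 36 mm high, with a dowel 10 mm in diameter and 8 mm high on top. About 25 g. Origin: centre of the underside; z up.
- plain_box: Look-alike, to be left: the same 60 x 42 x 30 mm plywood box, but with a bare lid, no crank. Origin: centre of the underside; z up.
- smooth_wheel: Look-alike, to be left: plywood wheel with a smooth round rim, 50 mm in diameter, 10 mm thick, same 18 mm hub to 34 mm height. Origin: centre of the underside; z up.
- short_rail: Look-alike, to be left: short rail, 60 mm (x) by 18 by 32 mm high, same tenons. Origin: centre of the underside; z up.
- round_post: Look-alike, to be left: round post, 28 mm in diameter, 36 mm high, same dowel on top. Origin: centre of the underside; z up.
Things that resemble listed ones, but are neither listed nor needed, are in the scene too. Leave any orange look-alike of the long_rail alone. Leave any purple look-alike of the square_post alone.

How it is judged:
By the outcome, as a careful person would: the job done as asked, in the order asked, and still so for the second after the job is handed in, with the robot touching nothing.
It also fails if it takes over 102 s, if anything falls off the work surface, if the arm or the gripper's body presses on something with over 40 N, if the wrist force passes 120 N, or if a joint passes its speed limit or range.

## Working session

There is one attempt and no reset: what is moved stays moved. The work goes in short steps, Python scripts to look and compute and a tool call to move; the robot and the scene stay as the last step left them, time stands still between calls to the robot, and variables do not carry over. Pictures are saved under pics/ and viewed, at most 14 in all, crops included, and the job is handed in when it is done.

Besides the shell and the picture viewer there is one more tool, called after "Call:" as a command line: name --argument value ..., lists and objects as JSON in quotes. move_arm: Moves the arm, as the interface text tells. Its arguments: {"type":"object","properties":{"rows":{"type":"array","items":{"type":"object","properties":{"translation":{"type":"array","items":{"type":"number"}},"rot":{"type":"array","items":{"type":"number"}},"hand":{"type":"number"}}}},"squeeze":{"type":"number"}},"required":["rows"]}

```bash
mkdir -p pics
cat > h.py <<'E'
import numpy as np, cv2
from scipy.spatial.transform import Rotation as R
from station import arm
def cam(n):
    p=arm.camera_params(n); f=192/np.tan(np.radians(p['vfov'])/2)
    o=np.array(p['orientation'],float)
    M=R.from_euler('xyz',o).as_matrix() if o.size==3 else (o if o.ndim==2 else R.from_quat(o).as_matrix())
    return p,f,M,np.array(p['position'])
def grab(n):
    im,d=arm.grab_frame(n); return im,d
def world(n,d):
    p,f,M,t=cam(n); v,u=np.mgrid[:384,:512]
    P=np.stack([(u-p['cx'])/f*d,(v-p['cy'])/f*d,d],-1)@M.T+t
    P[d==0]=np.nan; return P
def save(im,fn,box=None,s=1.5):
    if box: im=im[box[1]:box[3],box[0]:box[2]]
    cv2.imwrite(fn,cv2.resize(im[...,::-1],None,fx=s,fy=s,interpolation=cv2.INTER_CUBIC))
E
python3 - <<'E'
from h import *
for n in('top','scene'):
    im,d=grab(n); np.savez(f'{n}0.npz',im=im,d=d); save(im,f'pics/{n}0.png'); print(n,arm.camera_params(n))
    for l in ['tray','crank_box','toothed_wheel','long_rail','square_post']:
        p,f,M,t=cam(n)
        for r in arm.pinpoint(l,n): print(l,round(r['p'],2),np.round(M@r['point']+t,3))
print(arm.get_state())
E
```

```text
top {'vfov': 51.26898698147708, 'cx': 257.0256185010867, 'cy': 199.81466789870777, 'position': array([ 0.36668119, -0.16851319,  1.04923157]), 'orientation': array([-2.90141934e+00,  2.17066201e-03, -1.56558026e+00])}
tray 0.68 [0.542 0.227 0.002]
crank_box 0.72 [ 0.419 -0.124  0.001]
toothed_wheel 0.59 [ 0.647 -0.128 -0.001]
long_rail 0.76 [ 0.829 -0.188  0.001]
long_rail 0.71 [ 0.44  -0.555  0.003]
long_rail 0.57 [ 0.659 -0.251 -0.001]
square_post 0.7 [0.539 0.225 0.003]
square_post 0.55 [ 0.366 -0.308  0.002]
scene {'vfov': 52.3128312850242, 'cx': 250.82881794215268, 'cy': 193.10296452423367, 'position': array([ 1.18549098, -0.63964312,  0.61633725]), 'orientation': array([-2.21809548, -0.02147705,  0.88568597])}
tray 0.79 [0.542 0.227 0.001]
crank_box 0.67 [0.54  0.231 0.001]
crank_box 0.58 [ 0.422 -0.132 -0.007]
toothed_wheel 0.64 [ 0.648 -0.131  0.006]
long_rail 0.69 [ 0.833 -0.186  0.004]
long_rail 0.63 [ 0.66  -0.254  0.002]
square_post 0.83 [ 0.546 -0.244 -0.007]
square_post 0.46 [ 0.363 -0.308 -0.002]
{'t': 0.6, 'q': array([-9.59930597e-01,  3.58603406e-01,  1.18690335e-02,  1.81207872e-05,
       -1.22410490e+00, -2.88065280e-01]), 'qd': array([ 1.38587279e-03, -1.74440323e-03,  9.63911014e-04,  8.41843976e-05,
       -3.25354954e-05, -4.07335849e-04]), 'joint_efforts': array([ 1.59901239e-03, -5.81993043e+01,  2.93180376e+01,  6.99974924e+00,
        1.23550990e-02, -1.43065455e-05]), 'eef_pos': array([ 0.21406451, -0.64011916,  0.24054881]), 'ee_rot': array([ 3.14155632e+00, -2.85412638e-05, -2.81878605e+00]), 'force': array([-0.36690994,  0.47548462, -0.15524759]), 'moment': array([ 0.02202144, -0.02780228, -0.02979118]), 'gripper_force': 0.0, 'width': 0.08767278761843719}
```

View pics/top0.png

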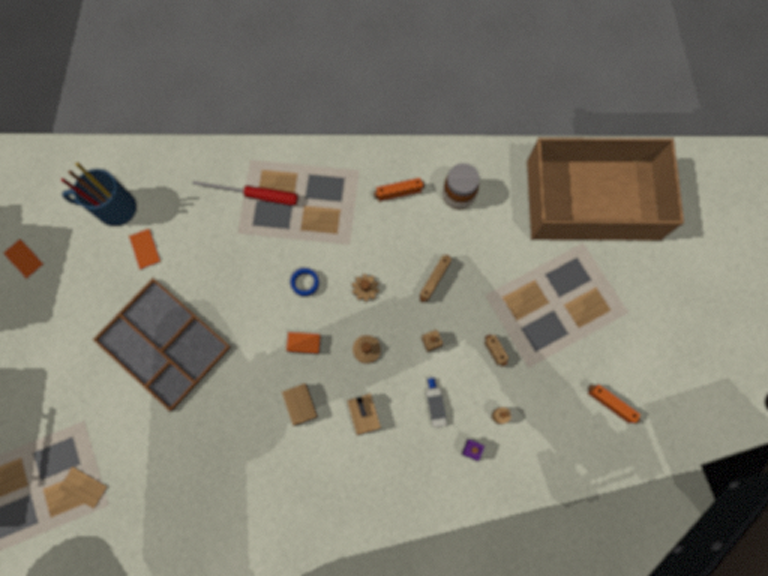

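View pics/scene0.png

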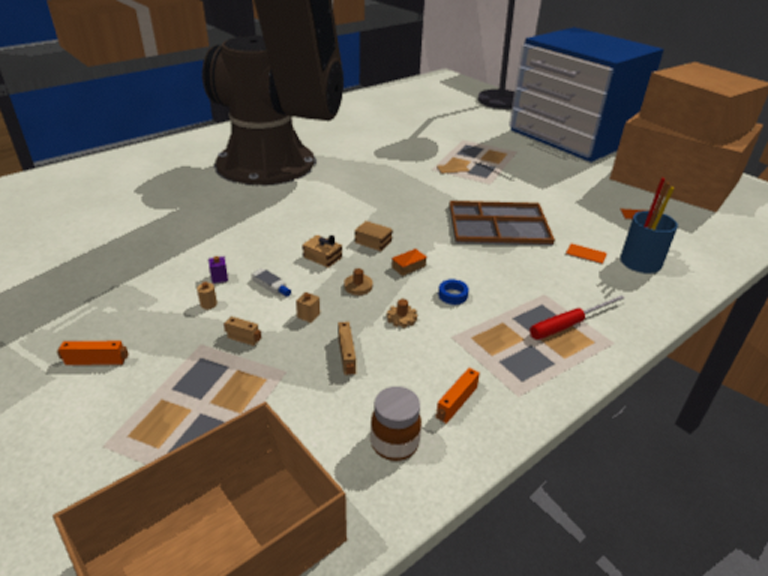

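The top view (1.5x) shows the crank box at (364,412), toothed wheel (365,288), long rail (436,278), square post (432,340) and tray (163,345), with its small compartment at the bottom (170,385). The scene view agrees. Next I fit the poses from depth.

Run:
```python
from h import *
D={n:np.load(f'{n}0.npz') for n in('top','scene')}
W={n:world(n,D[n]['d']) for n in D}
c={'crank':(.42,-.128,.024,.034,.05),'wheel':(.648,-.13,.025,.04,.04),'rail':(.66,-.252,.026,.036,.06),'post':(.546,-.244,.03,.04,.035),'tray':(.542,.227,.010,.018,.14)}
for k,(x,y,a,b,r) in c.items():
  for n in W:
    P=W[n].reshape(-1,3); m=(np.hypot(P[:,0]-x,P[:,1]-y)<r)&(P[:,2]>a)&(P[:,2]<b); Q=P[m]
    if len(Q)<5: print(k,n,len(Q)); continue
    rc=cv2.minAreaRect((Q[:,:2]*1000).astype(np.float32))
    print(k,n,len(Q),'mean',Q.mean(0).round(4),'rect',np.round(rc[0],1),np.round(rc[1],1),round(rc[2],1),'zpct',np.percentile(Q[:,2],[5,50,95]).round(4))
P=W['top'].reshape(-1,3);m=np.abs(P[:,2])<.01
print('table z',np.nanmedian(P[m][:,2]), np.nanmedian(W['scene'].reshape(-1,3)[np.abs(W['scene'].reshape(-1,3)[:,2])<.01][:,2]))
# high-res rectified image of top and scene at z=0.03 for objects, z=.014 for tray
def rect(n,z,x0,x1,y0,y1,s):
    p,f,M,t=cam(n); xs=np.arange(x1,x0,-s); ys=np.arange(y1,y0,-s)
    Y,X=np.meshgrid(ys,xs); Q=(np.stack([X,Y,0*X+z],-1)-t)@M
    return cv2.remap(D[n]['im'],(Q[...,0]/Q[...,2]*f+p['cx']).astype(np.float32),(Q[...,1]/Q[...,2]*f+p['cy']).astype(np.float32),cv2.INTER_CUBIC)
A=rect('top',.03,.37,.72,-.3,-.08,.001);B=rect('scene',.03,.37,.72,-.3,-.08,.001)
C=rect('top',.014,.40,.68,.08,.37,.001)
C=np.pad(C,((0,A.shape[0]-C.shape[0]),(0,0),(0,0)))
save(np.hstack([A,B,C]),'pics/rect.png',s=1.08)
```

```text
crank top 346 mean [ 0.419  -0.1303  0.0306] rect [ 421.2 -129.5] [60.2 41.7] 16.9 zpct [0.0274 0.0307 0.0334]
crank scene 182 mean [ 0.4266 -0.1359  0.0287] rect [ 423.  -131.6] [60.5 44. ] 17.3 zpct [0.025 0.029 0.031]
wheel top 39 mean [ 0.6444 -0.1291  0.034 ] rect [ 644.8 -129.3] [15.1 16.4] 58.9 zpct [0.0284 0.0347 0.0376]
wheel scene 41 mean [ 0.649  -0.132   0.0318] rect [ 648.8 -131.4] [14.7 16.4] 49.7 zpct [0.0271 0.0326 0.0346]
rail top 203 mean [ 0.6592 -0.2522  0.0325] rect [ 658.2 -251.7] [17.9 87.8] 59.3 zpct [0.0293 0.0326 0.0353]
rail scene 220 mean [ 0.6647 -0.2563  0.0308] rect [ 662.  -254.4] [18.1 83.6] 59.6 zpct [0.0286 0.0309 0.0327]
post top 105 mean [ 0.5461 -0.2455  0.0368] rect [ 546.8 -246. ] [28.4 28.2] 23.3 zpct [0.0334 0.037  0.0396]
post scene 97 mean [ 0.5513 -0.249   0.0345] rect [ 548.6 -248.1] [29.8 29.2] 24.4 zpct [0.0312 0.0346 0.0373]
tray top 707 mean [0.5355 0.2279 0.014 ] rect [542.6 227.4] [194.7 148.8] 49.9 zpct [0.0106 0.0142 0.017 ]
tray scene 396 mean [0.5444 0.2254 0.0125] rect [542.5 225.6] [194.2 156.4] 49.2 zpct [0.0103 0.0126 0.0146]
table z 0.0010558589367680726 -0.0007449857323297282
```

View pics/rect.png

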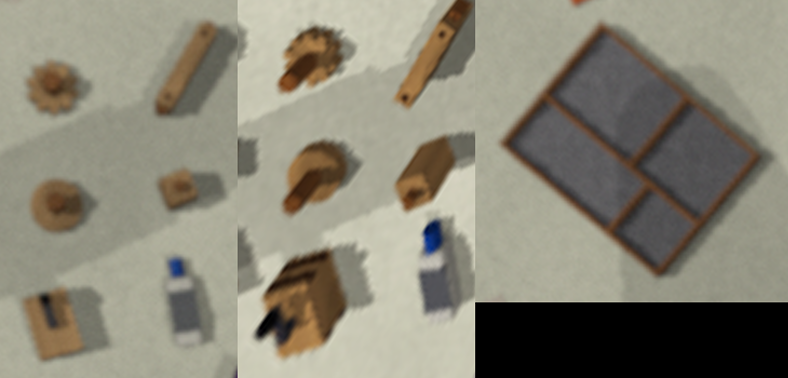

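The rectified view confirms which object is which and that the tray's small compartment points to −x,−y, so tray yaw is about −130°. Starting the moves with the crank box.

```bash
cat >> h.py <<'E'
def go(*targets):
    "targets (x,y,z,yawdeg): all relative to the current pose"
    s=arm.get_state(); e=s['eef_pos']; M=R.from_euler('xyz',s['ee_rot']).as_matrix()
    for x,y,z,w in targets:
        T=R.from_euler('xyz',[np.pi,0,np.radians(w)]).as_matrix()
        print((x,y,z,w),'cm',((M.T@(np.array([x,y,z])-e))*100).round(2),'rot',np.degrees(R.from_matrix(M.T@T).as_rotvec()).round(2))
E
python3 -c "
from h import *
go((.3,-.4,.2,-163),(.422,-.1305,.14,-163),(.422,-.1305,.026,-163))"
```

```text
(0.3, -0.4, 0.2, -163) cm [-15.77  20.05   4.06] rot [ 0.  -0.   1.5]
(0.422, -0.1305, 0.14, -163) cm [-35.89  41.73  10.06] rot [ 0.  -0.   1.5]
(0.422, -0.1305, 0.026, -163) cm [-35.89  41.73  21.46] rot [ 0.  -0.   1.5]
```

Call:
move_arm --rows '[{"translation":[-35.9,41.7,10],"rot":[0,0,1.5],"hand":0},{"translation":[-35.9,41.7,10],"rot":[0,0,1.5],"hand":0},{"translation":[-35.9,41.7,10],"rot":[0,0,1.5],"hand":0},{"translation":[-35.9,41.7,10],"rot":[0,0,1.5],"hand":0},{"translation":[-35.9,41.7,10],"rot":[0,0,1.5],"hand":0},{"translation":[-35.9,41.7,10],"rot":[0,0,1.5],"hand":0},{"translation":[-35.9,41.7,10],"rot":[0,0,1.5],"hand":0},{"translation":[-35.9,41.7,10],"rot":[0,0,1.5],"hand":0}]'

```text
t: 1.27
eef_pos: [0.3385, -0.3349, 0.181]
ee_rot: [-3.141, 0.001, -2.845]
force: [1.0, 0.3, -0.7]
width: 0.0874
gripper_force: 0.0
```

```bash
python3 -c "
from h import *
go((.422,-.1305,.14,-163),(.422,-.1305,.026,-163));print(arm.get_state()['q'])"
```

```text
(0.422, -0.1305, 0.14, -163) cm [-13.95  17.11   4.1 ] rot [-0.04  0.05 -0.02]
(0.422, -0.1305, 0.026, -163) cm [-13.94  17.12  15.5 ] rot [-0.04  0.05 -0.02]
[-3.65294411e-01  7.86782037e-02 -4.99894185e-01  7.57706608e-05
 -9.91177433e-01 -9.09146669e-01]
```

Call:
move_arm --rows '[{"translation":[-13.9,17.1,4.1],"rot":[0,0,0],"hand":0},{"translation":[-13.9,17.1,4.1],"rot":[0,0,0],"hand":0},{"translation":[-13.9,17.1,4.1],"rot":[0,0,0],"hand":0},{"translation":[-13.9,17.1,4.1],"rot":[0,0,0],"hand":0},{"translation":[-13.9,17.1,4.1],"rot":[0,0,0],"hand":0},{"translation":[-13.9,17.1,4.1],"rot":[0,0,0],"hand":0},{"translation":[-13.9,17.1,4.1],"rot":[0,0,0],"hand":0},{"translation":[-13.9,17.1,4.1],"rot":[0,0,0],"hand":0}]'

```text
t: 1.93
eef_pos: [0.4214, -0.1315, 0.14]
ee_rot: [-3.142, -0.0, -2.842]
force: [-0.7, 0.4, 0.7]
width: 0.0874
gripper_force: 0.0
```

```bash
python3 -c "
from h import *
go((.422,-.1305,.026,-163))"
```

```text
(0.422, -0.1305, 0.026, -163) cm [-0.09  0.08 11.4 ] rot [-0.   -0.01  0.15]
```

Call:
move_arm --rows '[{"translation":[-0.1,0.1,4],"rot":[0,0,0],"hand":0},{"translation":[-0.1,0.1,7.5],"rot":[0,0,0],"hand":0},{"translation":[-0.1,0.1,10],"rot":[0,0,0],"hand":0},{"translation":[-0.1,0.1,11.4],"rot":[0,0,0],"hand":0},{"translation":[-0.1,0.1,11.4],"rot":[0,0,0],"hand":0.3},{"translation":[-0.1,0.1,11.4],"rot":[0,0,0],"hand":0.6},{"translation":[-0.1,0.1,11.4],"rot":[0,0,0],"hand":0.6},{"translation":[-0.1,0.1,11.4],"rot":[0,0,0],"hand":0.6}]' --squeeze 20

```text
t: 2.6
eef_pos: [0.4228, -0.1314, 0.0273]
ee_rot: [-3.141, 0.003, -2.845]
force: [0.3, -0.0, 0.2]
width: 0.0668
gripper_force: 0.0
```

Call:
move_arm --rows '[{"translation":[0,0,0],"rot":[0,0,0],"hand":0.7},{"translation":[0,0,0],"rot":[0,0,0],"hand":0.7},{"translation":[0,0,0],"rot":[0,0,0],"hand":0.7},{"translation":[0,0,-2],"rot":[0,0,0],"hand":0.7},{"translation":[0,0,-5],"rot":[0,0,0],"hand":0.7},{"translation":[0,0,-8],"rot":[0,0,0],"hand":0.7},{"translation":[0,0,-9],"rot":[0,0,0],"hand":0.7},{"translation":[0,0,-9],"rot":[0,0,0],"hand":0.7}]'

```text
t: 3.27
eef_pos: [0.4237, -0.1309, 0.1191]
ee_rot: [-3.14, 0.006, -2.844]
force: [0.1, 0.4, -1.4]
width: 0.0418
gripper_force: 20.0
```

```bash
python3 -c "
from h import *
go((.5925,.240,.11,-130.1))"
```

```text
(0.5925, 0.24, 0.11, -130.1) cm [-27.    30.52   1.03] rot [ -0.17   0.31 -32.87]
```

Call:
move_arm --rows '[{"translation":[-27,30.5,1],"rot":[0,0,-33],"hand":0.7},{"translation":[-27,30.5,1],"rot":[0,0,-33],"hand":0.7},{"translation":[-27,30.5,1],"rot":[0,0,-33],"hand":0.7},{"translation":[-27,30.5,1],"rot":[0,0,-33],"hand":0.7},{"translation":[-27,30.5,1],"rot":[0,0,-33],"hand":0.7},{"translation":[-27,30.5,1],"rot":[0,0,-33],"hand":0.7},{"translation":[-27,30.5,1],"rot":[0,0,-33],"hand":0.7},{"translation":[-27,30.5,1],"rot":[0,0,-33],"hand":0.7}]'

```text
t: 3.93
eef_pos: [0.5599, 0.1739, 0.1067]
ee_rot: [3.141, -0.001, -2.269]
force: [1.7, -1.4, -1.4]
width: 0.0418
gripper_force: 20.0
```

```bash
python3 -c "
from h import *
go((.5925,.240,.11,-130.1))"
```

```text
(0.5925, 0.24, 0.11, -130.1) cm [-7.15  1.75 -0.34] rot [ 0.03 -0.07  0.11]
```

Call:
move_arm --rows '[{"translation":[-3.5,0.9,-0.3],"rot":[0,0,0],"hand":0.7},{"translation":[-7.1,1.75,-0.3],"rot":[0,0,0],"hand":0.7},{"translation":[-7.1,1.75,-0.3],"rot":[0,0,0],"hand":0.7},{"translation":[-7.1,1.75,-0.3],"rot":[0,0,0],"hand":0.7},{"translation":[-7.1,1.75,-0.3],"rot":[0,0,0],"hand":0.7}]'

```text
t: 4.35
eef_pos: [0.5914, 0.2374, 0.1093]
ee_rot: [3.141, -0.002, -2.269]
force: [-0.1, 0.0, -0.6]
width: 0.0418
gripper_force: 20.0
```

```bash
python3 -c "
from h import *
go((.5925,.240,.0315,-130.1))"
```

```text
(0.5925, 0.24, 0.0315, -130.1) cm [-0.29  0.07  7.78] rot [ 0.05 -0.14  0.11]
```

Call:
move_arm --rows '[{"translation":[-0.2,0,3],"rot":[0,0,0],"hand":0.7},{"translation":[-0.2,0,5.5],"rot":[0,0,0],"hand":0.7},{"translation":[-0.2,0,7],"rot":[0,0,0],"hand":0.7},{"translation":[-0.2,0,7.7],"rot":[0,0,0],"hand":0.7},{"translation":[-0.2,0,7.8],"rot":[0,0,0],"hand":0.7},{"translation":[-0.2,0,7.8],"rot":[0,0,0],"hand":0.7}]'

```text
t: 4.85
eef_pos: [0.5926, 0.238, 0.0333]
ee_rot: [3.141, -0.001, -2.27]
force: [-2.7, 0.8, 5.0]
width: 0.0414
gripper_force: 20.0
```

Call:
move_arm --rows '[{"translation":[0,0,0],"rot":[0,0,0],"hand":0.3},{"translation":[0,0,0],"rot":[0,0,0],"hand":0.3},{"translation":[0,0,0],"rot":[0,0,0],"hand":0.3},{"translation":[0,0,0],"rot":[0,0,0],"hand":0.3},{"translation":[0,0,-3],"rot":[0,0,0],"hand":0.3},{"translation":[0,0,-6],"rot":[0,0,0],"hand":0.3},{"translation":[0,0,-10],"rot":[0,0,0],"hand":0.3},{"translation":[0,0,-11],"rot":[0,0,0],"hand":0.3}]'

```text
t: 5.52
eef_pos: [0.5962, 0.2403, 0.1491]
ee_rot: [-3.138, 0.007, -2.268]
force: [0.8, 0.7, 1.5]
width: 0.0611
gripper_force: 0.0
```

```bash
python3 -c "
from h import *
go((.647,-.130,.12,-163),(.647,-.130,.12,-130))"
```

```text
(0.647, -0.13, 0.12, -163) cm [ 25.15 -27.66   2.82] rot [-0.06  0.46 33.05]
(0.647, -0.13, 0.12, -130) cm [ 25.15 -27.66   2.82] rot [-0.19  0.41  0.05]
```

Call:
move_arm --rows '[{"translation":[25.1,-27.7,2.8],"rot":[0,0.4,0],"hand":0.4},{"translation":[25.1,-27.7,2.8],"rot":[0,0.4,0],"hand":0.4},{"translation":[25.1,-27.7,2.8],"rot":[0,0.4,0],"hand":0.4},{"translation":[25.1,-27.7,2.8],"rot":[0,0.4,0],"hand":0.4},{"translation":[25.1,-27.7,2.8],"rot":[0,0.4,0],"hand":0.4},{"translation":[25.1,-27.7,2.8],"rot":[0,0.4,0],"hand":0.4},{"translation":[25.1,-27.7,2.8],"rot":[0,0.4,0],"hand":0.4},{"translation":[25.1,-27.7,2.8],"rot":[0,0.4,0],"hand":0.4}]'

```text
t: 6.18
eef_pos: [0.6388, -0.0922, 0.1178]
ee_rot: [-3.141, -0.007, -2.269]
force: [1.4, 1.1, 0.3]
width: 0.0528
gripper_force: 0.0
```

```bash
python3 -c "
from h import *
go((.647,-.130,.10,-130))
im,d=grab('top'); save(im,'pics/t1.png',box=(40,150,330,300),s=2.6)"
```

```text
(0.647, -0.13, 0.1, -130) cm [ 2.36 -3.06  1.8 ] rot [-0.02 -0.38  0.  ]
```

View pics/t1.png

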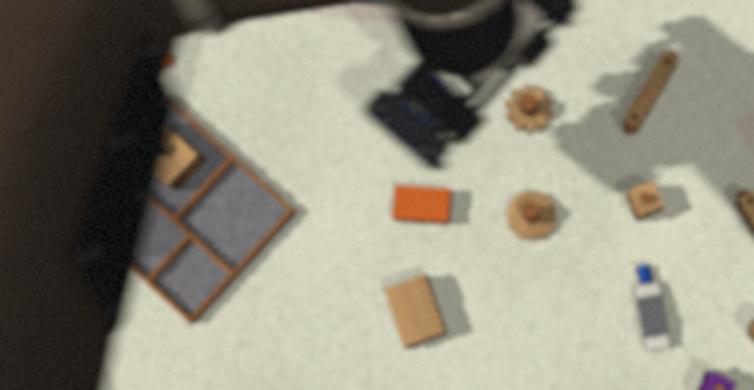

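The crop shows the box with the crank inside the oblong compartment (about 180,158), and the wheel untouched at (530,108). Next is the wheel.

Call:
move_arm --rows '[{"translation":[2.4,-3.1,0],"rot":[0,-0.4,0],"hand":0.4},{"translation":[2.4,-3.1,1.8],"rot":[0,-0.4,0],"hand":0.4},{"translation":[2.4,-3.1,1.8],"rot":[0,-0.4,0],"hand":0.4},{"translation":[2.4,-3.1,1.8],"rot":[0,-0.4,0],"hand":0.4}]'

```text
t: 6.57
eef_pos: [0.6461, -0.1291, 0.0991]
ee_rot: [3.14, -0.002, -2.27]
force: [-0.2, -0.0, -0.1]
width: 0.0524
gripper_force: 0.0
```

```bash
python3 -c "
from h import *
go((.647,-.130,.028,-130))"
```

```text
(0.647, -0.13, 0.028, -130) cm [-0.   -0.14  7.11] rot [ 0.1  -0.09 -0.08]
```

Call:
move_arm --rows '[{"translation":[0,-0.1,3],"rot":[0,0,0],"hand":0.4},{"translation":[0,-0.1,5.5],"rot":[0,0,0],"hand":0.4},{"translation":[0,-0.1,7],"rot":[0,0,0],"hand":0.4},{"translation":[0,-0.1,7.1],"rot":[0,0,0],"hand":0.4},{"translation":[0,-0.1,7.1],"rot":[0,0,0],"hand":0.7},{"translation":[0,-0.1,7.1],"rot":[0,0,0],"hand":1},{"translation":[0,-0.1,7.1],"rot":[0,0,0],"hand":1},{"translation":[0,-0.1,7.1],"rot":[0,0,0],"hand":1}]' --squeeze 15

```text
t: 7.23
eef_pos: [0.6488, -0.1289, 0.0308]
ee_rot: [-3.14, 0.002, -2.269]
force: [1.0, -0.2, 0.0]
width: 0.0313
gripper_force: 0.0
```

Call:
move_arm --rows '[{"translation":[0,0,0],"rot":[0,0,0],"hand":1},{"translation":[0,0,0],"rot":[0,0,0],"hand":1},{"translation":[0,0,0],"rot":[0,0,0],"hand":1},{"translation":[0,0,-2],"rot":[0,0,0],"hand":1},{"translation":[0,0,-5],"rot":[0,0,0],"hand":1},{"translation":[0,0,-8],"rot":[0,0,0],"hand":1},{"translation":[0,0,-9],"rot":[0,0,0],"hand":1},{"translation":[0,0,-9],"rot":[0,0,0],"hand":1}]'

```text
t: 7.9
eef_pos: [0.6498, -0.1293, 0.1229]
ee_rot: [-3.137, 0.004, -2.269]
force: [1.4, -0.1, -0.6]
width: 0.0175
gripper_force: 15.0
```

```bash
python3 -c "
from h import *
go((.532,.168,.11,-130.1))"
```

```text
(0.532, 0.168, 0.11, -130.1) cm [-15.2   28.14   1.22] rot [-0.28  0.22  0.12]
```

Call:
move_arm --rows '[{"translation":[-15.2,28.1,1.2],"rot":[-0.2,0.2,0],"hand":1},{"translation":[-15.2,28.1,1.2],"rot":[-0.2,0.2,0],"hand":1},{"translation":[-15.2,28.1,1.2],"rot":[-0.2,0.2,0],"hand":1},{"translation":[-15.2,28.1,1.2],"rot":[-0.2,0.2,0],"hand":1},{"translation":[-15.2,28.1,1.2],"rot":[-0.2,0.2,0],"hand":1},{"translation":[-15.2,28.1,1.2],"rot":[-0.2,0.2,0],"hand":1},{"translation":[-15.2,28.1,1.2],"rot":[-0.2,0.2,0],"hand":1},{"translation":[-15.2,28.1,1.2],"rot":[-0.2,0.2,0],"hand":1}]'

```text
t: 8.57
eef_pos: [0.5284, 0.1702, 0.1061]
ee_rot: [3.137, -0.004, -2.268]
force: [0.9, -0.2, -0.7]
width: 0.0171
gripper_force: 15.0
```

Call:
move_arm --rows '[{"translation":[0,0,0],"rot":[0,0,0],"hand":1},{"translation":[0,0,0],"rot":[0,0,0],"hand":1},{"translation":[0,0,0],"rot":[0,0,0],"hand":1}]'

```text
t: 8.82
eef_pos: [0.5299, 0.1677, 0.1064]
ee_rot: [3.138, -0.005, -2.268]
force: [0.3, -1.2, -1.1]
width: 0.0174
gripper_force: 15.0
```

```bash
python3 -c "
from h import *
go((.532,.168,.0335,-130.1))"
```

```text
(0.532, 0.168, 0.0335, -130.1) cm [-0.19 -0.17  7.29] rot [ 0.22 -0.26  0.13]
```

Call:
move_arm --rows '[{"translation":[-0.2,-0.2,3],"rot":[0.2,-0.3,0],"hand":1},{"translation":[-0.2,-0.2,5.5],"rot":[0.2,-0.3,0],"hand":1},{"translation":[-0.2,-0.2,6.7],"rot":[0.2,-0.3,0],"hand":1},{"translation":[-0.2,-0.2,7.2],"rot":[0.2,-0.3,0],"hand":1},{"translation":[-0.2,-0.2,7.2],"rot":[0.2,-0.3,0],"hand":1},{"translation":[-0.2,-0.2,7.2],"rot":[0.2,-0.3,0],"hand":1}]'

```text
t: 9.32
eef_pos: [0.5331, 0.1671, 0.0348]
ee_rot: [3.142, 0.001, -2.271]
force: [-0.5, -0.2, 0.4]
width: 0.0176
gripper_force: 15.0
```

Call:
move_arm --rows '[{"translation":[0,0,0.1],"rot":[0,0,0],"hand":1},{"translation":[0,0,0.15],"rot":[0,0,0],"hand":1},{"translation":[0,0,0.15],"rot":[0,0,0],"hand":1}]'

```text
t: 9.57
eef_pos: [0.533, 0.168, 0.0338]
ee_rot: [-3.141, 0.002, -2.27]
force: [-0.1, -0.1, -0.9]
width: 0.0171
gripper_force: 15.0
```

Call:
move_arm --rows '[{"translation":[0,0,0],"rot":[0,0,0],"hand":0.55},{"translation":[0,0,0],"rot":[0,0,0],"hand":0.55},{"translation":[0,0,0],"rot":[0,0,0],"hand":0.55},{"translation":[0,0,0],"rot":[0,0,0],"hand":0.55},{"translation":[0,0,-3],"rot":[0,0,0],"hand":0.55},{"translation":[0,0,-6],"rot":[0,0,0],"hand":0.55},{"translation":[0,0,-9],"rot":[0,0,0],"hand":0.55},{"translation":[0,0,-10],"rot":[0,0,0],"hand":0.55}]'

```text
t: 10.23
eef_pos: [0.5345, 0.169, 0.138]
ee_rot: [-3.139, 0.007, -2.268]
force: [0.5, -0.2, 0.5]
width: 0.0393
gripper_force: 0.0
```

```bash
python3 -c "
from h import *
go((.66,-.253,.12,-210.7)); print(arm.get_state()['q'])"
```

```text
(0.66, -0.253, 0.12, -210.7) cm [ 24.3  -36.71   1.71] rot [ 0.18  0.43 80.75]
[ 6.55925832e-01  2.57725897e-01 -3.87069439e-01  9.16555038e-04
 -9.18618662e-01 -1.35374861e+00]
```

Call:
move_arm --rows '[{"translation":[24.3,-36.7,1.7],"rot":[0,0,80.7],"hand":0.4},{"translation":[24.3,-36.7,1.7],"rot":[0,0,80.7],"hand":0.4},{"translation":[24.3,-36.7,1.7],"rot":[0,0,80.7],"hand":0.4},{"translation":[24.3,-36.7,1.7],"rot":[0,0,80.7],"hand":0.4},{"translation":[24.3,-36.7,1.7],"rot":[0,0,80.7],"hand":0.4},{"translation":[24.3,-36.7,1.7],"rot":[0,0,80.7],"hand":0.4},{"translation":[24.3,-36.7,1.7],"rot":[0,0,80.7],"hand":0.4},{"translation":[24.3,-36.7,1.7],"rot":[0,0,80.7],"hand":0.4}]'

```text
t: 10.9
eef_pos: [0.6274, -0.1533, 0.1202]
ee_rot: [3.14, 0.001, 3.008]
force: [0.9, 1.5, 0.4]
width: 0.0526
gripper_force: 0.0
```

```bash
python3 -c "
from h import *
go((.66,-.253,.10,-210.7))
im,d=grab('top'); save(im,'pics/t2.png',box=(40,150,330,300),s=2.6)"
```

```text
(0.66, -0.253, 0.1, -210.7) cm [-4.56 -9.45  2.01] rot [ 0.1   0.04 23.06]
```

View pics/t2.png

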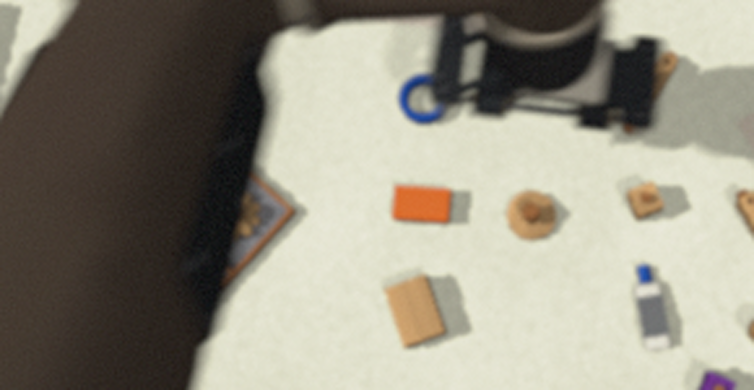

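The wheel's edge shows in the square compartment at (250,215), and the smooth wheel and square post are undisturbed at (532,213) and (645,198). Moving on to the rail.

Call:
move_arm --rows '[{"translation":[-4.6,-9.5,0],"rot":[0,0,23],"hand":0.4},{"translation":[-4.6,-9.5,0],"rot":[0,0,23],"hand":0.4},{"translation":[-4.6,-9.5,2],"rot":[0,0,23],"hand":0.4},{"translation":[-4.6,-9.5,2],"rot":[0,0,23],"hand":0.4},{"translation":[-4.6,-9.5,2],"rot":[0,0,23],"hand":0.4},{"translation":[-4.6,-9.5,2],"rot":[0,0,23],"hand":0.4},{"translation":[-4.6,-9.5,2],"rot":[0,0,23],"hand":0.4}]'

```text
t: 11.53
eef_pos: [0.661, -0.2508, 0.1008]
ee_rot: [3.14, 0.001, 2.615]
force: [-0.6, 0.7, 0.3]
width: 0.0522
gripper_force: 0.0
```

```bash
python3 -c "
from h import *
go((.66,-.253,.0265,-210.7))"
```

```text
(0.66, -0.253, 0.0265, -210.7) cm [-0.02 -0.25  7.43] rot [0.11 0.05 0.54]
```

Call:
move_arm --rows '[{"translation":[0,-0.2,3],"rot":[0,0,0.4],"hand":0.4},{"translation":[0,-0.2,5.5],"rot":[0,0,0.4],"hand":0.4},{"translation":[0,-0.2,7],"rot":[0,0,0.4],"hand":0.4},{"translation":[0,-0.2,7.4],"rot":[0,0,0.4],"hand":0.4},{"translation":[0,-0.2,7.4],"rot":[0,0,0.4],"hand":0.7},{"translation":[0,-0.2,7.4],"rot":[0,0,0.4],"hand":1},{"translation":[0,-0.2,7.4],"rot":[0,0,0.4],"hand":1},{"translation":[0,-0.2,7.4],"rot":[0,0,0.4],"hand":1}]' --squeeze 20

```text
t: 12.2
eef_pos: [0.6609, -0.253, 0.0281]
ee_rot: [3.139, 0.003, 2.607]
force: [-0.0, 0.2, -0.6]
width: 0.0314
gripper_force: 0.0
```

Call:
move_arm --rows '[{"translation":[0,0,0],"rot":[0,0,0],"hand":1},{"translation":[0,0,0],"rot":[0,0,0],"hand":1},{"translation":[0,0,0],"rot":[0,0,0],"hand":1},{"translation":[0,0,0],"rot":[0,0,0],"hand":1}]'

```text
t: 12.53
eef_pos: [0.6603, -0.2531, 0.0271]
ee_rot: [3.139, 0.001, 2.606]
force: [-1.4, 0.9, 5.1]
width: 0.0179
gripper_force: 20.0
```

Call:
move_arm --rows '[{"translation":[0,0,-2],"rot":[0,0,0],"hand":1},{"translation":[0,0,-5],"rot":[0,0,0],"hand":1},{"translation":[0,0,-8],"rot":[0,0,0],"hand":1},{"translation":[0,0,-11],"rot":[0,0,0],"hand":1},{"translation":[0,0,-12],"rot":[0,0,0],"hand":1},{"translation":[0,0,-12],"rot":[0,0,0],"hand":1}]'

```text
t: 13.03
eef_pos: [0.6614, -0.2538, 0.1502]
ee_rot: [3.138, 0.006, 2.606]
force: [0.6, 0.3, -0.5]
width: 0.0178
gripper_force: 20.0
```

```bash
python3 -c "
from h import *
go((.530,.277,.14,-130.1))"
```

```text
(0.53, 0.277, 0.14, -130.1) cm [38.39 38.93  0.93] rot [-7.000e-02  4.300e-01 -8.059e+01]
```

Call:
move_arm --rows '[{"translation":[38.4,38.9,0.9],"rot":[0,0.3,-80.6],"hand":1},{"translation":[38.4,38.9,0.9],"rot":[0,0.3,-80.6],"hand":1},{"translation":[38.4,38.9,0.9],"rot":[0,0.3,-80.6],"hand":1},{"translation":[38.4,38.9,0.9],"rot":[0,0.3,-80.6],"hand":1},{"translation":[38.4,38.9,0.9],"rot":[0,0.3,-80.6],"hand":1},{"translation":[38.4,38.9,0.9],"rot":[0,0.3,-80.6],"hand":1},{"translation":[38.4,38.9,0.9],"rot":[0,0.3,-80.6],"hand":1},{"translation":[38.4,38.9,0.9],"rot":[0,0.3,-80.6],"hand":1}]'

```text
t: 13.7
eef_pos: [0.5779, 0.0718, 0.1398]
ee_rot: [3.139, -0.003, -2.672]
force: [0.9, -0.1, -0.4]
width: 0.0178
gripper_force: 20.0
```

```bash
python3 -c "
from h import *
go((.530,.277,.12,-130.1))"
```

```text
(0.53, 0.277, 0.12, -130.1) cm [-5.03 20.46  2.02] rot [  0.2   -0.16 -22.98]
```

Call:
move_arm --rows '[{"translation":[-5,20.5,1],"rot":[0,0,-23],"hand":1},{"translation":[-5,20.5,1],"rot":[0,0,-23],"hand":1},{"translation":[-5,20.5,1],"rot":[0,0,-23],"hand":1},{"translation":[-5,20.5,1],"rot":[0,0,-23],"hand":1},{"translation":[-5,20.5,1],"rot":[0,0,-23],"hand":1},{"translation":[-5,20.5,2],"rot":[0,0,-23],"hand":1},{"translation":[-5,20.5,2],"rot":[0,0,-23],"hand":1},{"translation":[-5,20.5,2],"rot":[0,0,-23],"hand":1}]'

```text
t: 14.37
eef_pos: [0.5312, 0.2758, 0.1198]
ee_rot: [3.138, -0.004, -2.275]
force: [-0.7, -0.2, -0.8]
width: 0.0182
gripper_force: 20.0
```

```bash
python3 -c "
from h import *
go((.530,.277,.031,-130.1))"
```

```text
(0.53, 0.277, 0.031, -130.1) cm [-0.05  0.14  8.88] rot [ 0.19 -0.21 -0.24]
```

Call:
move_arm --rows '[{"translation":[0,0.1,3],"rot":[0.2,-0.2,-0.2],"hand":1},{"translation":[0,0.1,6],"rot":[0.2,-0.2,-0.2],"hand":1},{"translation":[0,0.1,8],"rot":[0.2,-0.2,-0.2],"hand":1},{"translation":[0,0.1,8.6],"rot":[0.2,-0.2,-0.2],"hand":1},{"translation":[0,0.1,8.8],"rot":[0.2,-0.2,-0.2],"hand":1},{"translation":[0,0.1,8.8],"rot":[0.2,-0.2,-0.2],"hand":1},{"translation":[0,0.1,8.8],"rot":[0.2,-0.2,-0.2],"hand":1}]'

```text
t: 14.95
eef_pos: [0.5324, 0.277, 0.0349]
ee_rot: [-3.14, 0.005, -2.273]
force: [0.3, 0.6, 0.1]
width: 0.0174
gripper_force: 20.0
```

Call:
move_arm --rows '[{"translation":[0,0,0],"rot":[0,0,0],"hand":0.55},{"translation":[0,0,0],"rot":[0,0,0],"hand":0.55},{"translation":[0,0,0],"rot":[0,0,0],"hand":0.55},{"translation":[0,0,0],"rot":[0,0,0],"hand":0.55},{"translation":[0,0,-3],"rot":[0,0,0],"hand":0.55},{"translation":[0,0,-6],"rot":[0,0,0],"hand":0.55},{"translation":[0,0,-9],"rot":[0,0,0],"hand":0.55},{"translation":[0,0,-10],"rot":[0,0,0],"hand":0.55}]'

```text
t: 15.62
eef_pos: [0.5329, 0.278, 0.1385]
ee_rot: [-3.139, 0.009, -2.271]
force: [0.2, 1.0, 0.1]
width: 0.0394
gripper_force: 0.0
```

```bash
python3 -c "
from h import *
go((.548,-.247,.12,-156.5))
im,d=grab('scene'); save(im,'pics/s3.png',box=(190,120,390,220),s=4)"
```

```text
(0.548, -0.247, 0.12, -156.5) cm [ 39.17 -35.     1.57] rot [-1.000e-02  5.500e-01  2.635e+01]
```

View pics/s3.png

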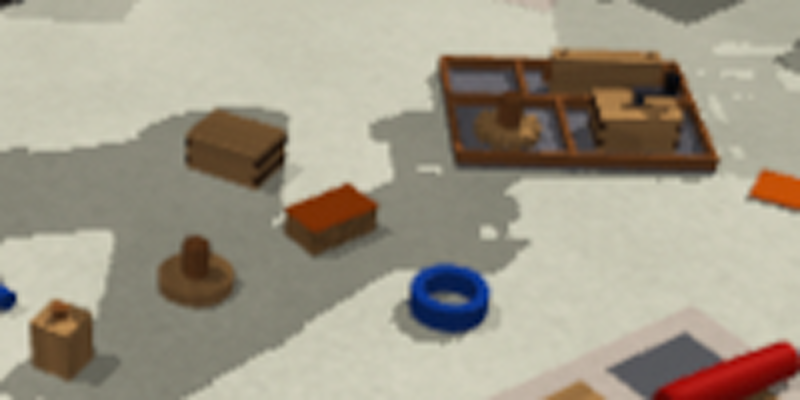

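The picture shows the wheel (510,125), the box with its crank (635,115) and the rail (608,72), each in its own compartment. The square post is at (62,340), so I'll fetch that next.

Call:
move_arm --rows '[{"translation":[39.2,-35,1.6],"rot":[0,0.5,26.3],"hand":0.3},{"translation":[39.2,-35,1.6],"rot":[0,0.5,26.3],"hand":0.3},{"translation":[39.2,-35,1.6],"rot":[0,0.5,26.3],"hand":0.3},{"translation":[39.2,-35,1.6],"rot":[0,0.5,26.3],"hand":0.3},{"translation":[39.2,-35,1.6],"rot":[0,0.5,26.3],"hand":0.3},{"translation":[39.2,-35,1.6],"rot":[0,0.5,26.3],"hand":0.3},{"translation":[39.2,-35,1.6],"rot":[0,0.5,26.3],"hand":0.3},{"translation":[39.2,-35,1.6],"rot":[0,0.5,26.3],"hand":0.3}]'

```text
t: 16.33
eef_pos: [0.5396, -0.0583, 0.1226]
ee_rot: [-3.14, -0.005, -2.731]
force: [0.7, -0.4, 0.1]
width: 0.0614
gripper_force: 0.0
```

```bash
python3 -c "
from h import *
go((.548,-.247,.10,-156.5))"
```

```text
(0.548, -0.247, 0.1, -156.5) cm [  6.75 -17.64   2.31] rot [-0.06 -0.31  0.02]
```

Call:
move_arm --rows '[{"translation":[6.7,-17.6,0.5],"rot":[0,-0.3,0],"hand":0.3},{"translation":[6.7,-17.6,0.5],"rot":[0,-0.3,0],"hand":0.3},{"translation":[6.7,-17.6,0.5],"rot":[0,-0.3,0],"hand":0.3},{"translation":[6.7,-17.6,2.3],"rot":[0,-0.3,0],"hand":0.3},{"translation":[6.7,-17.6,2.3],"rot":[0,-0.3,0],"hand":0.3},{"translation":[6.7,-17.6,2.3],"rot":[0,-0.3,0],"hand":0.3},{"translation":[6.7,-17.6,2.3],"rot":[0,-0.3,0],"hand":0.3}]'

```text
t: 16.92
eef_pos: [0.5478, -0.2459, 0.099]
ee_rot: [3.142, -0.002, -2.735]
force: [-0.8, 1.1, 0.6]
width: 0.0611
gripper_force: 0.0
```

```bash
python3 -c "
from h import *
go((.548,-.247,.026,-156.5))"
```

```text
(0.548, -0.247, 0.026, -156.5) cm [ 0.01 -0.11  7.3 ] rot [ 0.   -0.11 -0.18]
```

Call:
move_arm --rows '[{"translation":[0,-0.1,3],"rot":[0,0,0],"hand":0.3},{"translation":[0,-0.1,5.5],"rot":[0,0,0],"hand":0.3},{"translation":[0,-0.1,7],"rot":[0,0,0],"hand":0.3},{"translation":[0,-0.1,7.3],"rot":[0,0,0],"hand":0.3},{"translation":[0,-0.1,7.3],"rot":[0,0,0],"hand":0.6},{"translation":[0,-0.1,7.3],"rot":[0,0,0],"hand":0.9},{"translation":[0,-0.1,7.3],"rot":[0,0,0],"hand":0.9},{"translation":[0,-0.1,7.3],"rot":[0,0,0],"hand":0.9}]'

```text
t: 17.58
eef_pos: [0.5502, -0.2455, 0.0288]
ee_rot: [-3.139, 0.002, -2.731]
force: [0.2, -0.5, 0.8]
width: 0.0406
gripper_force: 0.0
```

Call:
move_arm --rows '[{"translation":[0,0,0],"rot":[0,0,0],"hand":0.9},{"translation":[0,0,0],"rot":[0,0,0],"hand":0.9},{"translation":[0,0,0],"rot":[0,0,0],"hand":0.9},{"translation":[0,0,0],"rot":[0,0,0],"hand":0.9}]'

```text
t: 17.92
eef_pos: [0.5497, -0.2456, 0.0282]
ee_rot: [-3.14, 0.001, -2.731]
force: [-1.8, 1.2, 6.7]
width: 0.0281
gripper_force: 20.0
```

Call:
move_arm --rows '[{"translation":[0,0,-2],"rot":[0,0,0],"hand":0.9},{"translation":[0,0,-5],"rot":[0,0,0],"hand":0.9},{"translation":[0,0,-8],"rot":[0,0,0],"hand":0.9},{"translation":[0,0,-11],"rot":[0,0,0],"hand":0.9},{"translation":[0,0,-12],"rot":[0,0,0],"hand":0.9},{"translation":[0,0,-12],"rot":[0,0,0],"hand":0.9}]'

```text
t: 18.42
eef_pos: [0.551, -0.246, 0.151]
ee_rot: [-3.137, 0.005, -2.731]
force: [1.2, 0.6, -0.9]
width: 0.0277
gripper_force: 20.0
```

```bash
python3 -c "
from h import *
go((.469,.205,.13,-130.1))"
```

```text
(0.469, 0.205, 0.13, -130.1) cm [-10.46  44.64   1.94] rot [ -0.33   0.21 -26.39]
```

Call:
move_arm --rows '[{"translation":[-10.5,44.6,1.5],"rot":[-0.3,0.2,-26.4],"hand":0.9},{"translation":[-10.5,44.6,1.5],"rot":[-0.3,0.2,-26.4],"hand":0.9},{"translation":[-10.5,44.6,1.5],"rot":[-0.3,0.2,-26.4],"hand":0.9},{"translation":[-10.5,44.6,1.5],"rot":[-0.3,0.2,-26.4],"hand":0.9},{"translation":[-10.5,44.6,1.5],"rot":[-0.3,0.2,-26.4],"hand":0.9},{"translation":[-10.5,44.6,1.5],"rot":[-0.3,0.2,-26.4],"hand":0.9},{"translation":[-10.5,44.6,1.5],"rot":[-0.3,0.2,-26.4],"hand":0.9},{"translation":[-10.5,44.6,1.5],"rot":[-0.3,0.2,-26.4],"hand":0.9}]'

```text
t: 19.08
eef_pos: [0.4886, 0.0838, 0.1351]
ee_rot: [3.136, -0.004, -2.271]
force: [1.7, 0.7, -0.0]
width: 0.0281
gripper_force: 20.0
```

```bash
python3 -c "
from h import *
go((.469,.205,.11,-130.1))"
```

```text
(0.469, 0.205, 0.11, -130.1) cm [-8.01  9.29  2.53] rot [ 0.31 -0.22 -0.03]
```

Call:
move_arm --rows '[{"translation":[-8,9.3,0.5],"rot":[0.3,-0.2,0],"hand":0.9},{"translation":[-8,9.3,0.5],"rot":[0.3,-0.2,0],"hand":0.9},{"translation":[-8,9.3,1.5],"rot":[0.3,-0.2,0],"hand":0.9},{"translation":[-8,9.3,2.5],"rot":[0.3,-0.2,0],"hand":0.9},{"translation":[-8,9.3,2.5],"rot":[0.3,-0.2,0],"hand":0.9},{"translation":[-8,9.3,2.5],"rot":[0.3,-0.2,0],"hand":0.9},{"translation":[-8,9.3,2.5],"rot":[0.3,-0.2,0],"hand":0.9}]'

```text
t: 19.67
eef_pos: [0.4701, 0.2024, 0.111]
ee_rot: [-3.141, -0.001, -2.272]
force: [-0.1, 0.6, -1.3]
width: 0.0281
gripper_force: 20.0
```

```bash
python3 -c "
from h import *
go((.468,.205,.0325,-130.1))"
```

```text
(0.468, 0.205, 0.0325, -130.1) cm [-0.07  0.33  7.85] rot [-0.02 -0.03 -0.05]
```

Call:
move_arm --rows '[{"translation":[-0.1,0.3,3],"rot":[0,0,0],"hand":0.9},{"translation":[-0.1,0.3,5.5],"rot":[0,0,0],"hand":0.9},{"translation":[-0.1,0.3,7],"rot":[0,0,0],"hand":0.9},{"translation":[-0.1,0.3,7.6],"rot":[0,0,0],"hand":0.9},{"translation":[-0.1,0.3,7.8],"rot":[0,0,0],"hand":0.9},{"translation":[-0.1,0.3,7.8],"rot":[0,0,0],"hand":0.9},{"translation":[-0.1,0.3,7.8],"rot":[0,0,0],"hand":0.9}]'

```text
t: 20.25
eef_pos: [0.4694, 0.2062, 0.0343]
ee_rot: [-3.141, 0.002, -2.271]
force: [0.2, -0.1, -0.1]
width: 0.0277
gripper_force: 20.0
```

Call:
move_arm --rows '[{"translation":[0,0,0],"rot":[0,0,0],"hand":0.4},{"translation":[0,0,0],"rot":[0,0,0],"hand":0.4},{"translation":[0,0,0],"rot":[0,0,0],"hand":0.4},{"translation":[0,0,0],"rot":[0,0,0],"hand":0.4},{"translation":[0,0,-3],"rot":[0,0,0],"hand":0.4},{"translation":[0,0,-7],"rot":[0,0,0],"hand":0.4},{"translation":[0,0,-11],"rot":[0,0,0],"hand":0.4},{"translation":[0,0,-15],"rot":[0,0,0],"hand":0.4}]'

```text
t: 20.92
eef_pos: [0.4681, 0.2058, 0.1851]
ee_rot: [-3.141, 0.0, -2.271]
force: [0.3, 0.7, 0.0]
width: 0.0527
gripper_force: 0.0
```

Call:
move_arm --rows '[{"translation":[23,-26,0],"rot":[0,0,0],"hand":0.2},{"translation":[23,-26,0],"rot":[0,0,0],"hand":0.2},{"translation":[23,-26,0],"rot":[0,0,0],"hand":0.2},{"translation":[23,-26,0],"rot":[0,0,0],"hand":0.2},{"translation":[23,-26,0],"rot":[0,0,0],"hand":0.2},{"translation":[23,-26,0],"rot":[0,0,0],"hand":0.2},{"translation":[23,-26,0],"rot":[0,0,0],"hand":0.2},{"translation":[23,-26,0],"rot":[0,0,0],"hand":0.2}]'

```text
t: 21.58
eef_pos: [0.5171, -0.1256, 0.1837]
ee_rot: [-3.141, 0.001, -2.27]
force: [1.6, 1.3, -0.5]
width: 0.0702
gripper_force: 0.0
```

Call:
move_arm --rows '[{"translation":[10,-12,0],"rot":[0,0,0],"hand":0.2},{"translation":[10,-12,0],"rot":[0,0,0],"hand":0.2},{"translation":[10,-12,0],"rot":[0,0,0],"hand":0.2},{"translation":[10,-12,0],"rot":[0,0,0],"hand":0.2},{"translation":[10,-12,0],"rot":[0,0,0],"hand":0.2},{"translation":[10,-12,0],"rot":[0,0,0],"hand":0.2}]'

```text
t: 22.08
eef_pos: [0.5441, -0.279, 0.1825]
ee_rot: [3.141, 0.0, -2.274]
force: [-0.8, 1.1, 0.2]
width: 0.07
gripper_force: 0.0
```

Run:
```python
from h import *
im,d=grab('top'); save(im,'pics/t4.png',box=(50,170,330,300),s=2.8)
for n in('top','scene'):
    if n=='scene': im,d=grab('scene'); save(im,'pics/s4.png',box=(280,110,390,180),s=7)
    P=world(n,d).reshape(-1,3)
    for k,x,y,a,r in(('box',.592,.24,.028,.036),('wheel',.532,.168,.03,.02),('rail',.53,.277,.03,.05),('post',.468,.205,.032,.025)):
        Q=P[(np.hypot(P[:,0]-x,P[:,1]-y)<r)&(P[:,2]>a)&(P[:,2]<.06)]
        if len(Q)>4:
            rc=cv2.minAreaRect((Q[:,:2]*1000).astype(np.float32)); print(n,k,len(Q),np.round(rc[0]),np.round(rc[1]),round(rc[2]),np.percentile(Q[:,2],[10,50,90]).round(4))
```

```text
top box 359 [592. 237.] [62. 42.] 49 [0.0323 0.0349 0.0468]
top rail 238 [533. 277.] [88. 18.] 49 [0.0338 0.0364 0.0386]
scene box 190 [595. 234.] [60. 42.] 48 [0.0309 0.0335 0.0464]
scene wheel 27 [533. 164.] [17. 16.] 72 [0.0313 0.0363 0.0378]
scene rail 105 [532. 273.] [84. 20.] 51 [0.0316 0.0347 0.0361]
scene post 61 [471. 201.] [30. 28.] 61 [0.0332 0.0385 0.0422]
```

View pics/t4.png

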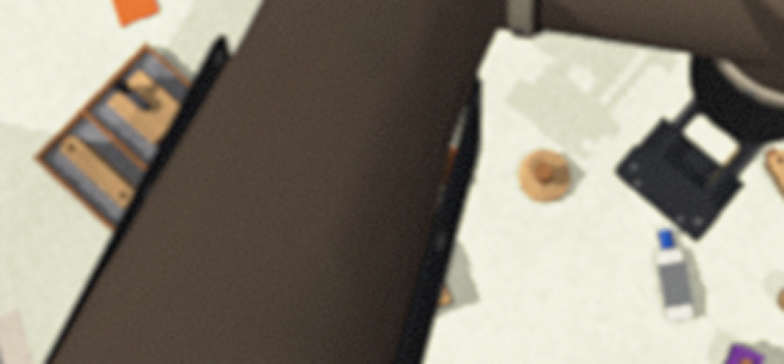

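View pics/s4.png

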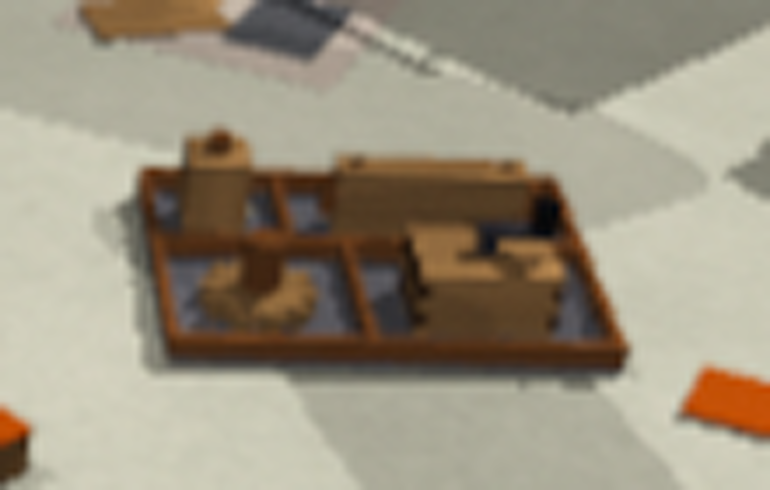

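Post (215,185), rail (430,190), wheel (260,290) and crank box (485,280) all stand in their compartments. The heights I can measure match parts resting on the tray floor: box about 34 mm, rail about 36, post about 39, wheel hub about 37.

```bash
python3 -c "
from station import arm
print(arm.job_done())"
```

```text
the job is handed in; nothing more can be done
None
```

The crank box, toothed wheel, long rail and square post are each upright in their own tray compartment, the look-alikes were not picked up or moved, and the job was handed in at about 22 s of the 102 s limit.

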